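# Seat a work lamp's lens retaining ring with a two-pin spanner

### The arm

A 6-joint arm with a two-finger parallel gripper is mounted at the origin on a cart in front of the work surface, level with it; the furniture and walls round the work are solid. World frame = base frame: x ahead of the robot, y to its left, z up, the work surface at z = 0. Lengths are in m, angles in rad, forces in N, time in s.
With the tool pointing down it reaches from about 0.3 to 0.775 m from the base axis. Payload 14.6 kg.
Tool frame: the origin (TCP) lies at the very end of the fingers, on their centre line; the grasp point (between the pads) lies 19 mm behind it; z points along the fingers, y is the line along which they close (so a half turn about z gives the same grasp; the last joint's range is limited). The gripper opens to 85 mm and grips with 20 to 120 N. Pads are 22 mm wide; open, the fingers measure 114 mm over their backs; the gripper's body (76 mm by 85 mm) begins 54 mm behind the grasp point. The pads swing forward as they close: fully open they stand 13 mm farther back than shut.
Start: joints at [1.264, 0.3, 1.521, -0, 1.321, -0.067], TCP at [0.131, 0.534, 0.231] pointing down, gripper open.
Joint ranges: [-3.03, 3.03], [-0.79, 2.21], [0.23, 2.52], [-1.04, 4.18], [0, 3.07], [-2.55, 2.55]. Speed limits (rad/s): [2.22, 2.22, 2.57, 3.14, 3.14, 3.14].

### API

Orientations are given as a unit quaternion [w, x, y, z].
In Python, from cell import r, move_gripper, capture, spotter gives the robot as it stands. The module is installed in compiled form; this text tells all that it offers. Calls block until the motion is done:
- r.move_pose(position, orientation): joint-space move of the TCP to a pose.
- r.movel(position, attitude=None, feed=0.15): straight line of the TCP; attitude=None keeps the orientation; feed is the mean speed in m/s.
- r.goto_joints(angles): joint-space move.
- move_gripper(opening, strength=None): finger opening in m; strength is the grip in N (None keeps the last); returns when the fingers have stopped.
- r.pause(seconds).
- r.inverse_kinematics(position, orientation): joint angles nearest the present ones, or None.
- r.get_obs(): the state.
- capture(name): name is "side" or "top" or "wrist"; returns a dict with "color" (480x640x3 uint8, red, green, blue), "vertical_fov" (degrees; the focal length in pixels is half the picture's height over the tangent of half this angle, whatever the lens; pixels are square), "cx", "cy" (the principal point, pixels), "extrinsics" (4x4, takes a point from world to camera coordinates); the wrist camera has in their place "tool_from_camera" (4x4, takes a point from camera to tool coordinates, whose origin is the TCP and whose axes are the flange's). Camera axes: x right, y down, z forward; pixel columns grow to the right and rows downward; lengths in m; the calibration is good to about 2 mm. A picture is of the moment at which its call begins: read the wrist's pose just before it. There is no depth.
A pose or a line that the arm cannot do raises r.MotionError and nothing moves.
- r.finish_job(): hands the job in; it is judged then, once.
Trained networks look in a picture, given as the dict that the camera call returned (one of the last four; its "shot" number tells which), for a name from the list of things; names that differ only in an ending like _2 or _b are one class to them, and where a whole thing is asked for, a point or a joint stands for the part that bears it (a point fixed in the world has none). Each returns a list of dicts, best first, with "p" (0 to 1); they miss things now and then, are a little off and sometimes report something else, mostly with a low value. They report only what shows in the picture. A call takes as long as a camera call.
- spotter.boxes_of(thing, picture): "xy" ([column, row] in pixels, amid what is visible of it).
- spotter.spot_point(thing, picture): "xy" ([column, row] in pixels: a listed point, or the origin of a listed thing).
The state is a dict: "clock": time; "qpos": joint angles; "qvel": joint speeds; "joint_efforts": joint torques, N m; "ee_pos": TCP position; "orientation": TCP orientation; "force": force on the tool from outside, world axes, zero at the start; "wrist_torque": the same for the moment, N m; "gripper_width": finger opening in m; "grasp_force": force on a finger pad.
Only numpy, scipy, OpenCV 4.12 (cv2) and the standard library are available. Lean on these libraries where they do the work, as an engineer would, in place of code of your own. Each camera call takes 0.05 s, during which the arm holds its last target. There are 200 camera calls.

### The job

The brass-coloured ring that holds the glass in the work lamp has only been started by hand. Take the two-pin spanner from its black stand, engage its pins in the ring's two holes and gently turn the ring clockwise (seen from above) until it is fully home against its stop, without forcing it; then put the spanner back, standing with its pins in the stand's holes. Do not touch the lamp with the fingers, and leave the bush, the insert box and the hex key alone.

Things in the scene. Friction and masses are not known exactly. Their poses are not given: they have to be found in the camera images.
- spanner: Loose two-pin face spanner, 0.2 kg, upright, pins down. Origin midway between the pin tips, at their level; z up. Steel pins 6 mm thick with round tips at x = +29 and -29 mm, z = 0 to 11 mm; dark head bar 72 x 18 mm (x, y), z = 11 to 21 mm; 16 mm shank; red flat handle 52 mm along x, 20 mm thick along y, z = 34 to 70 mm. A half turn about z makes it the same.
- spanner_grip (a point): Point in the middle of the spanner's red handle, 53 mm above the pin tips: grasp here from above, across the 20 mm thickness (the spanner's y), firmly (about 100 N) so that it does not twist in the fingers.
- stand: Fixed black plate 100 x 44 x 16 mm (x, y, z), origin at the centre of its underside. Two through holes, 10.5 mm wide, at x = +29 and -29 mm, y = 0. Put away, the spanner's head bar rests on the plate's top, so its origin is 5 mm above the stand's origin; either way round.
- lamp: Fixed round lamp head lying face up: 116 mm flange, 100 mm body, origin at the centre of its underside, z up; a black cable gland points along its -x. Its rim at z = 50 mm surrounds an 83 mm wide recess in which, 6 mm down, lies the brass-coloured ring, concentric with the lamp. Force between the spanner and the lamp with its ring must stay below 25 N.
- ring_face (a point): Centre of the ring's upper face, on the lamp's axis, 44 mm above its origin; axes as the lamp's, they do not turn with the ring. Ring 77 mm outside, 41 mm inside, with two 9 mm holes, 10 mm deep, across from one another, 29 mm from the axis. Pins are engaged with the tips 6 mm or more below the face; about 7 mm is right for turning.
- ring (a joint): Turn of the ring in its thread, rad, clockwise from above; 0 to 0.2 at the start, hard stop (fully home) at 1.0; noisy. 0.2 N m turns it, without sinking; its seat is rubber-cushioned (0.17 rad per N m), 0.4 N m sets it home. The holes' bearing is not given: their line starts within 0.55 rad of the lamp's x axis; look, or feel: touch lightly, lift, turn a little, till the pins drop in.
- bush: Loose turned flanged bush, white metal, 45 mm wide, 30 mm high, origin at the centre of its underside: leave alone.
- insert_box: Loose flat blue box with a grey lid, 62 x 88 x 23 mm, origin at the centre of its underside: leave alone.
- hex_key: Loose dark L-shaped hex key, 36 x 99 x 9 mm, lying flat, origin at the middle of its underside: leave alone.

How it is judged:
By the outcome, as a careful person would: the job done as asked, in the order asked, and still so for the second after the job is handed in, with the robot touching nothing.
It also fails if it takes over 72 s, if anything falls off the work surface, if the arm or the gripper's body presses on something with over 40 N, if the wrist force passes 120 N, or if a joint passes its speed limit or range.

## Working session

There is one attempt and no reset: what is moved stays moved. The work goes in short steps, each a Python script; the robot and the scene stay as the last script left them, time stands still between calls to the robot, and variables do not carry over. Pictures are saved under pics/ and viewed, at most 10 in all, crops included, and the job is handed in when it is done.

```bash
mkdir -p pics; ls; cat > h.py <<'E'
import numpy as np, cv2
from cell import r, move_gripper, capture, spotter
from scipy.spatial.transform import Rotation as R
def quat(yaw):  # tool down, tool y axis... R=Rz(yaw)*Rx(pi)
    q=(R.from_euler('z',yaw)*R.from_euler('x',np.pi)).as_quat(); return [q[3],q[0],q[1],q[2]]
def Rm(q): return R.from_quat([q[1],q[2],q[3],q[0]]).as_matrix()
def cam(p,obs=None):
    if 'extrinsics' in p: E=np.array(p['extrinsics'])
    else:
        T=np.eye(4);T[:3,:3]=Rm(obs['orientation']);T[:3,3]=obs['ee_pos']
        E=np.linalg.inv(T@np.array(p['tool_from_camera']))
    f=240/np.tan(np.radians(p['vertical_fov'])/2)
    return E,f,p['cx'],p['cy']
def ray(C,xy,z):
    E,f,cx,cy=C; d=E[:3,:3].T@np.array([(xy[0]-cx)/f,(xy[1]-cy)/f,1]); o=-E[:3,:3].T@E[:3,3]
    return o+d*(z-o[2])/d[2]
def proj(C,P):
    E,f,cx,cy=C; c=E[:3,:3]@np.array(P)+E[:3,3]; return np.array([f*c[0]/c[2]+cx,f*c[1]/c[2]+cy])
def save(p,n): cv2.imwrite('pics/'+n+'.png',p['color'][:,:,::-1])
E
python3 - <<'E'
from h import *
np.set_printoptions(precision=4,suppress=True)
o=r.get_obs(); print({k:np.round(v,4) for k,v in o.items()})
Z=dict(spanner_grip=.064,spanner=.011-.006,stand=0,lamp=0,ring_face=.044,bush=0,insert_box=0,hex_key=0)
for n in ['top','side','wrist']:
    p=capture(n); save(p,n); C=cam(p,o); print(n,'campos',-C[0][:3,:3].T@C[0][:3,3],C[1:])
    for t in Z:
        s=spotter.spot_point(t,p)
        print(t,[(np.round(d['xy'],1),round(d['p'],2),ray(C,d['xy'],Z[t])[:2]) for d in s[:2]])
E
```

```text
pics
{'clock': np.float64(0.0), 'qpos': array([ 1.2644,  0.3005,  1.5216,  0.    ,  1.3207, -0.0666]), 'qvel': array([-0.    ,  0.0001,  0.0004,  0.0002,  0.0004, -0.0013]), 'joint_efforts': array([  0.0001, -54.3494, -36.1798,  -0.0001,   0.004 ,  -0.    ]), 'ee_pos': array([0.1306, 0.534 , 0.2307]), 'orientation': array([-0.0001,  0.1196,  0.9928, -0.0006]), 'force': array([ 0.5131, -0.3332,  0.3212]), 'wrist_torque': array([-0.008 ,  0.0424, -0.0377]), 'grasp_force': np.float64(0.0), 'gripper_width': np.float64(0.0853)}
top campos [0.3302 0.0351 1.0761] (np.float64(552.8786514064783), 324.4368820860456, 232.06555523822993)
spanner_grip [(array([204.5, 238.6]), 0.76, array([0.4809, 0.2505]))]
spanner [(array([211.2, 241.6]), 0.58, array([0.4837, 0.2498])), (array([204.9, 236.4]), 0.2, array([0.494 , 0.2625]))]
stand [(array([210. , 240.5]), 0.96, array([0.4866, 0.2532]))]
lamp [(array([340.7, 226.5]), 0.9, array([ 0.5148, -0.0037]))]
ring_face [(array([341.5, 225.3]), 0.63, array([ 0.5095, -0.0036])), (array([440.7, 264.5]), 0.24, array([ 0.4351, -0.1893]))]
bush []
insert_box [(ar
[... 531 characters left out ...]
179, -0.0054])), (array([315.5, 199.4]), 0.34, array([0.4822, 0.2487]))]
ring_face [(array([349.2, 250.8]), 0.6, array([0.5209, 0.0073])), (array([270.4, 259.4]), 0.49, array([0.3766, 0.0004]))]
bush [(array([379. , 217.7]), 0.83, array([0.6075, 0.1632])), (array([318.8, 173.2]), 0.24, array([0.5009, 0.3573]))]
insert_box [(array([272.2, 257.3]), 0.77, array([0.3794, 0.06  ])), (array([347.3, 271.8]), 0.32, array([ 0.5169, -0.0001]))]
hex_key [(array([319.2, 359.1]), 0.61, array([ 0.4428, -0.2036]))]
wrist campos [0.0627 0.5505 0.3726] (np.float64(391.0882865692887), 321.6087704012895, 240.894289028066)
spanner_grip []
spanner []
stand []
lamp []
ring_face []
bush []
insert_box []
hex_key []
```

```bash
python3 - <<'E'
import cv2,numpy as np
a=cv2.imread('pics/top.png'); b=cv2.resize(a[180:320,160:480],(800,350),interpolation=2)
c=cv2.imread('pics/side.png'); d=cv2.resize(c[150:300,220:440],(366,250),interpolation=2)
o=np.zeros((600,800,3),np.uint8); o[:350]=b; o[350:,:366]=d; cv2.imwrite('pics/v1.png',o)
E
```

```text
(no output)
```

View pics/v1.png

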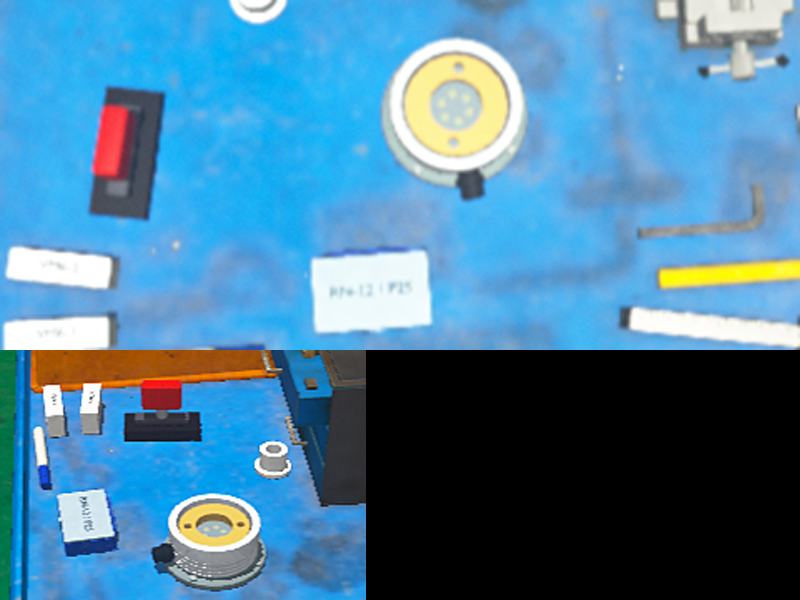

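```bash
cat >> h.py <<'E'
def over(xy,yaw,z,ztgt):
    p=r._tfc
    Rt=Rm(quat(yaw)); d=Rt@p[:3,2]; c=Rt@p[:3,3]
    t=(z+c[2]-ztgt)/-d[2]; off=c+d*t
    return [xy[0]-off[0],xy[1]-off[1],z]
E
python3 - <<'E'
from h import *
np.set_printoptions(precision=4,suppress=True)
T=np.array(capture('wrist')['tool_from_camera']); print(T); np.save('tfc.npy',T)
class Q: pass
import h
def over(xy,yaw,z,zt):
    Rt=Rm(quat(yaw)); d=Rt@T[:3,2]; c=Rt@T[:3,3]; off=c+d*((z+c[2]-zt)/-d[2]); return [xy[0]-off[0],xy[1]-off[1],z]
for n,xy,zt,yaw,z in [('stand',(.485,.251),.04,3.04,.16),('lampw',(.515,-.003),.044,3.1,.15)]:
    pos=over(xy,yaw,z,zt); print(n,pos)
    try: r.move_pose(pos,quat(yaw))
    except r.MotionError as e: print(e); continue
    r.pause(.3)
    o=r.get_obs(); p=capture('wrist'); save(p,n); C=cam(p,o)
    np.savez(n+'.npz',E=C[0],f=C[1],cx=C[2],cy=C[3]); print(o['ee_pos'],o['qpos'],o['clock'])
    for t,zz in dict(spanner_grip=.058,stand=0,lamp=0,ring_face=.044).items():
        print(t,[(np.round(d['xy'],1),round(d['p'],2),ray(C,d['xy'],zz)[:2]) for d in spotter.spot_point(t,p)[:2]])
a=cv2.imread('pics/stand.png');b=cv2.imread('pics/lampw.png')
cv2.imwrite('pics/v2.png',cv2.resize(np.hstack([a,b]),(800,300),interpolation=cv2.INTER_AREA))
E
```

```text
[[ 0.0002 -0.9617 -0.2742  0.0699]
 [ 1.      0.0002 -0.0001 -0.0003]
 [ 0.0001 -0.2742  0.9617 -0.1419]
 [ 0.      0.      0.      1.    ]]
stand [np.float64(0.480268271245553), np.float64(0.25181450444216696), 0.16]
[0.4801 0.2522 0.1601] [ 0.4161  0.3519  1.6255  0.      1.1641 -1.0537] 3.3667
spanner_grip [(array([322.7, 248.8]), 0.69, array([0.4851, 0.2521])), (array([ 23.5, 293.3]), 0.39, array([0.496 , 0.0483]))]
stand []
lamp [(array([ 21.7, 296.2]), 0.57, array([ 0.5188, -0.0042]))]
ring_face []
lampw [np.float64(0.5142160045758412), np.float64(-0.0026378438282698754), 0.15]
[ 0.5143 -0.0019  0.15  ] [-0.075   0.3053  1.7142  0.      1.122  -1.6053] 4.925
spanner_grip []
stand [(array([319.9, 244.1]), 0.29, array([ 0.5301, -0.0042]))]
lamp [(array([321.4, 230.5]), 0.79, array([ 0.5192, -0.0026]))]
ring_face [(array([320.8, 243.8]), 0.67, array([ 0.517 , -0.0028]))]
```

View pics/v2.png

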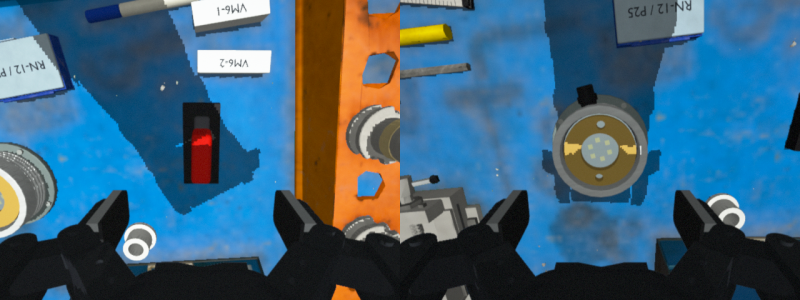

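```bash
python3 - <<'E'
import cv2,numpy as np
a=cv2.imread('pics/stand.png')[150:310,270:375];b=cv2.imread('pics/lampw.png')[130:325,235:410]
o=np.zeros((600,800,3),np.uint8)
o[:480,:315]=cv2.resize(a,None,fx=3,fy=3,interpolation=0)
bb=cv2.resize(b,(467,520),interpolation=0); o[:520,320:787]=bb
cv2.imwrite('pics/v3.png',o)
E
```

```text
(no output)
```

View pics/v3.png

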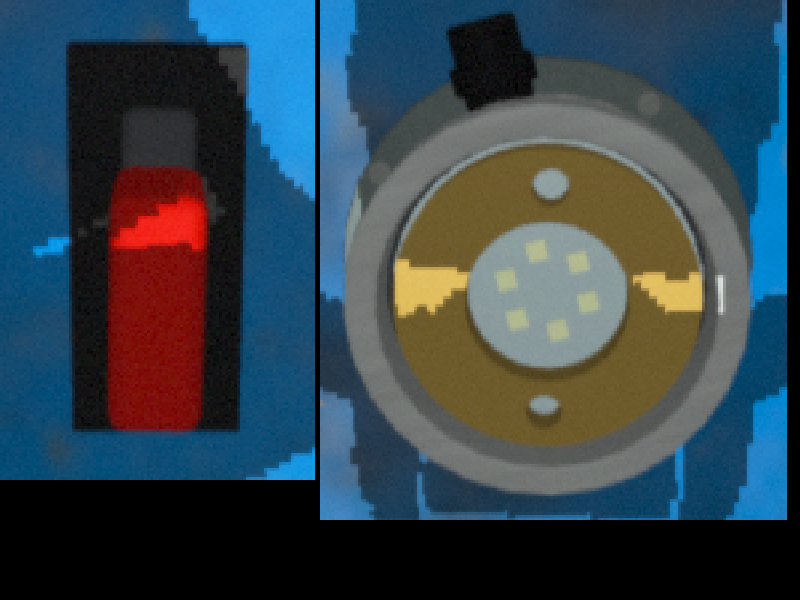

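```bash
cat > m.py <<'E'
from h import *
from scipy.optimize import minimize
def ld(n):
    d=np.load(n+'.npz'); return d['E'],float(d['f']),float(d['cx']),float(d['cy'])
C=ld('lampw'); L=cv2.imread('pics/lampw.png')
h=[ray(C,(235+(x-320)/2.669,130+y/2.667),.044) for x,y in [(551,184),(544,405)]]
m=(h[0]+h[1])/2; d=h[1]-h[0]; print('holes',h,'mid',m[:2],'sep',np.linalg.norm(d),'bearing',np.arctan2(d[1],d[0]))
# brass inner/outer via mask: yellow hue
hsv=cv2.cvtColor(L,cv2.COLOR_BGR2HSV); b=((hsv[...,0]>14)&(hsv[...,0]<32)&(hsv[...,1]>120)).astype(np.uint8); b[:130]=0;b[325:]=0;b[:,:235]=0;b[:,410:]=0
cs,_=cv2.findContours(b,cv2.RETR_CCOMP,cv2.CHAIN_APPROX_NONE)
for c in cs:
    if len(c)>10:
        P=np.array([ray(C,q,.044) for q in c[:,0].astype(float)])[:,:2]
        A=np.c_[2*P,np.ones(len(P))]; s=np.linalg.lstsq(A,(P**2).sum(1),rcond=None)[0]; print('circ',len(c),s[:2],'r',np.sqrt(s[2]+s[:2]@s[:2]))
# lamp axis from gland dir
g=ray(C,(235+(493-320)/2.669,130+60/2.667),.02); print('gland',g,'lamp yaw',np.arctan2(*(m-g)[1::-1]))
# stand
C=ld('stand'); S=cv2.imread('pics/stand.png').astype(int)
dark=(S.max(2)<75); red=(S[...,2]>90)&(S[...,0]<60)&(S[...,1]<80)
roi=np.zeros(dark.shape,bool); roi[155:300,285:358]=1
def hull(x,y,yaw,bx):
    x0,x1,y0,y1,z0,z1=bx; c,s=np.cos(yaw),np.sin(yaw)
    P=[proj(C,(x+c*a-s*e,y+s*a+c*e,z)) for a in (x0,x1) for e in (y0,y1) for z in (z0,z1)]
    return cv2.convexHull(np.array(P,np.float32))
def fit(mask,boxes,x0):
    K=8; M=cv2.resize(mask.astype(np.uint8)[140:320,260:380],None,fx=K,fy=K,interpolation=0)
    def cost(v):
        I=np.zeros_like(M)
        for bx in boxes: cv2.fillConvexPoly(I,np.round((hull(*v,bx)[:,0]-[260,140]+.5)*K).astype(np.int32),1)
        return 1-(I&M).sum()/(I|M).sum()
    best=min((minimize(cost,x0+dv,method='Nelder-Mead',options=dict(initial_simplex=[x0+dv]+[x0+dv+e for e in np.diag([.004,.004,.06])],xatol=1e-5,fatol=1e-5)) for dv in ([0,0,0],[.002,-.002,.03])),key=lambda q:q.fun); return best.x,best.fun
um=(dark|red|((S.max(2)<90)&(S[...,0]-S[...,2]<25)))&roi
um=cv2.morphologyEx(um.astype(np.uint8),cv2.MORPH_CLOSE,np.ones((9,9)))
H=(-.026,.026,-.01,.01,.039,.075)
print('stand',fit(um,[(-.05,.05,-.022,.022,0,.016),H],np.array([.485,.251,-.05])))
rm=cv2.morphologyEx((red&roi).astype(np.uint8),cv2.MORPH_CLOSE,np.ones((5,5)))
print('handle',fit(rm,[H],np.array([.485,.251,-.05])))
cv2.imwrite('pics/mask.png',np.hstack([um,rm])[140:320]*255)
E
python3 m.py
```

```text
holes [array([ 0.48714594, -0.00114601,  0.044     ]), array([ 0.54383525, -0.0052169 ,  0.044     ])] mid [ 0.5154906  -0.00318146] sep 0.05683529170873685 bearing -0.0716874964722816
circ 321 [ 0.516191   -0.00366754] r 0.03788494582477787
circ 32 [ 0.54349053 -0.00555617] r 0.003917052300404222
circ 170 [ 0.51483548 -0.00351359] r 0.020085291258708775
circ 42 [ 0.48689383 -0.00148736] r 0.004798472269295497
gland [ 0.45885697 -0.01477991  0.02      ] lamp yaw 0.20200458902973173
stand (array([ 0.48480065,  0.25143185, -0.1030531 ]), np.float64(0.02427889141512818))
handle (array([ 0.48534453,  0.25123045, -0.12348277]), np.float64(0.12163366849797863))
```

```bash
cat >> h.py <<'E'
def F(n=6):
    a=[]
    for _ in range(n): r.pause(.02); o=r.get_obs(); a.append(np.r_[o['force'],o['wrist_torque']])
    return np.mean(a,0)
E
python3 - <<'E'
from h import *
np.set_printoptions(precision=3,suppress=True)
sx,sy,sy_=.4850,.2513,-.105; q=quat(np.pi+sy_)
move_gripper(.060)
r.move_pose([sx,sy,.13],q); r.movel([sx,sy,.039],feed=.06); r.pause(.2)
f0=F(); print('before',f0,r.get_obs()['ee_pos'])
move_gripper(.0,100); r.pause(.3); o=r.get_obs()
print('grip',F()-f0,o['gripper_width'],o['grasp_force'],o['ee_pos'],o['clock'])
E
```

```text
before [ 0.003 -0.041  0.06  -0.001  0.01   0.03 ] [0.485 0.251 0.039]
grip [ 0.331  0.067  4.802  0.005 -0.021 -0.026] 0.019367595918726277 98.06424379348755 [0.485 0.251 0.039] 9.275
```

```bash
python3 - <<'E'
from h import *
np.set_printoptions(precision=4,suppress=True)
o=r.get_obs(); p=o['ee_pos']
r.movel([.4850,.2513,.06],feed=.04); print(F())
r.movel([.4850,.2513,.15],feed=.12)
q=quat(np.pi-.072)
r.move_pose([.5153,-.0034,.13],q); r.pause(.3)
o=r.get_obs(); print(o['ee_pos'],o['gripper_width'],o['clock'],F())
for n in ['wrist','top','side']:
    pic=capture(n); save(pic,n+'2'); C=cam(pic,o)
    for t,z in dict(spanner_grip=.149,spanner=.096).items():
        print(n,t,[(np.round(d['xy'],1),round(d['p'],2),ray(C,d['xy'],z)[:2]) for d in spotter.spot_point(t,pic)[:1]])
    if n=='wrist': np.savez('w2.npz',E=C[0],f=C[1],cx=C[2],cy=C[3])
a=cv2.imread('pics/wrist2.png');b=cv2.imread('pics/side2.png')[100:340,180:500]
cv2.imwrite('pics/v4.png',np.hstack([cv2.resize(a,(400,300)),cv2.resize(b,(400,300))]))
E
```

```text
[-0.1593  0.2228 -2.8205 -0.0156  0.0094  0.0069]
[ 0.5153 -0.0027  0.13  ] 0.018993511940956092 12.3583 [ 0.3229  0.1055 -2.4888 -0.     -0.0048 -0.0049]
wrist spanner_grip [(array([321.9, 335. ]), 0.6, array([ 0.5148, -0.0028]))]
wrist spanner [(array([321.2, 279.5]), 0.55, array([ 0.5149, -0.0031]))]
top spanner_grip []
top spanner []
side spanner_grip [(array([346.2, 202.1]), 0.58, array([0.5146, 0.0116]))]
side spanner [(array([350.7, 233.3]), 0.57, array([ 0.5204, -0.0085]))]
```

View pics/v4.png

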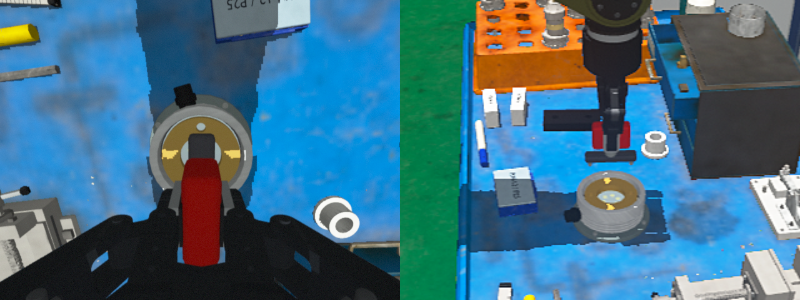

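```bash
cat >> h.py <<'E'
def servo(target,q,feed=.03):  # move with correction of steady offset
    r.movel(target,q,feed=feed); r.pause(.1)
    return r.get_obs()['ee_pos']
def probe(x,y,q,z0,z1,f0,lim=4,step=.0007):
    z=z0
    while z>z1:
        z-=step; r.movel([x,y,z],q,feed=.02); f=F(2)-f0
        if np.linalg.norm(f[:3])>lim: break
    return z,f
E
python3 - <<'E'
from h import *
np.set_printoptions(precision=4,suppress=True)
q=quat(np.pi-.072); x,y=.5153,-.0034
e=servo([x,y,.09],q,.06); print(e)
c=np.array([x,y])-e[:2]; x+=c[0]; y+=c[1]
e=servo([x,y,.0855],q); f0=F(10); np.save('f0.npy',f0); print(e,f0)
z,f=probe(x,y,q,.0825,.0705,f0); o=r.get_obs(); print(x,y,z,o['ee_pos'],f,o['clock'])
E
```

```text
[ 0.5155 -0.0034  0.0904]
[ 0.5151 -0.0034  0.0855] [ 0.0004  0.0146 -2.805   0.0034  0.0166 -0.0122]
0.5150617294431237 -0.0033950118944549267 0.06989999999999989 [ 0.5151 -0.0034  0.0699] [ 1.964  -0.3925 -0.2067 -0.0442 -0.2628  0.0123] 19.575
```

```bash
cat > turn.py <<'E'
from h import *
import sys
np.set_printoptions(precision=3,suppress=True)
yaw,x,y,lim,step,yend=map(float,sys.argv[1:7]); f0=np.load('f0.npy'); t0=r.get_obs()['clock']
f=np.zeros(6); k=0
while yaw>yend:
    yaw-=step if abs(f[5])<.28 else .015
    r.movel([x,y,.071],quat(np.pi+yaw),feed=.05)
    f=F(4)-f0; k+=1
    x+=np.clip(.00006*f[0],-.0003,.0003); y+=np.clip(.00006*f[1],-.0003,.0003)
    o=r.get_obs(); w=Rm(o['orientation']); act=np.arctan2(w[1,0],w[0,0])
    if k%3==0 or abs(f[5])>.3: print(round(yaw,3),round(np.angle(np.exp(1j*(act-np.pi))),3),round(x,5),round(y,5),f,round(o['clock']-t0,2))
    if abs(f[5])>lim or np.linalg.norm(f[:3])>9: break
print('END',yaw,x,y,r.get_obs()['ee_pos'],r.get_obs()['clock'])
E
python3 turn.py -.072 .51515 -.0034 .3 .03 -.35
```

```text
-0.162 -0.161 0.51541 -0.00337 [ 1.786  0.28   0.735  0.063 -0.37   0.197] 0.95
-0.252 -0.251 0.51573 -0.00325 [ 2.143  0.695  0.126  0.12  -0.375  0.202] 1.9
-0.342 -0.341 0.51593 -0.00315 [ 0.679  0.659  1.247  0.106 -0.16   0.208] 2.85
END -0.3720000000000001 0.5159562248501679 -0.0031234597412230464 [ 0.516 -0.003  0.071] 22.7417
```

```bash
python3 turn.py -.372 .51596 -.00312 .46 .04 -1.3
```

```text
-0.492 -0.49 0.51599 -0.00297 [-0.011  1.106  0.086  0.149 -0.064  0.18 ] 0.95
-0.612 -0.61 0.51606 -0.00286 [ 0.622  0.921  0.145  0.188 -0.104  0.165] 1.9
-0.732 -0.73 0.51617 -0.00274 [ 0.898  0.553  0.104  0.176 -0.083  0.201] 2.85
-0.852 -0.85 0.51624 -0.0026 [ 0.215  0.463  0.003  0.108 -0.084  0.193] 3.8
-0.972 -0.97 0.51636 -0.00249 [ 0.999  0.284  0.412  0.074 -0.109  0.186] 4.75
-1.092 -1.09 0.51645 -0.0024 [ 0.8    0.583 -0.487  0.124 -0.207  0.202] 5.7
-1.172 -1.17 0.51654 -0.00234 [ 0.935  0.207 -0.31   0.082 -0.177  0.388] 6.33
-1.187 -1.187 0.51659 -0.00233 [ 0.906  0.259  0.064  0.043 -0.152  0.456] 6.65
-1.202 -1.202 0.51661 -0.00231 [ 0.341  0.198  0.299  0.042 -0.058  0.533] 6.97
END -1.2020000000000002 0.5166119682839552 -0.0023133860141994105 [ 0.517 -0.002  0.071] 29.7083
```

```bash
python3 - <<'E'
from h import *
np.set_printoptions(precision=3,suppress=True)
f0=np.load('f0.npy'); x,y=.51661,-.00231; yaw=-1.202
r.pause(.3); print((F()-f0)[5])
for _ in range(12):
    yaw+=.012; r.movel([x,y,.071],quat(np.pi+yaw),feed=.05); f=F(3)-f0
    print(round(yaw,3),f)
    if f[5]<.05: break
yaw+=.012
r.movel([x,y,.071],quat(np.pi+yaw)); print(F()-f0)
r.movel([x,y,.086],feed=.03); print(F()-f0)
r.movel([x,y,.15],feed=.1); r.pause(.1); o=r.get_obs(); print(yaw,o['qpos'],o['clock'])
# look from behind: move off and shoot lamp with wrist on the way to the stand
r.move_pose([.4850,.2513,.13],quat(np.pi-.105)); r.pause(.2)
o=r.get_obs(); print(o['ee_pos'],o['clock'])
p=capture('top'); t=p['color'][180:280,290:390]; cv2.imwrite('pics/v5.png',cv2.resize(t[:,:,::-1],(500,500),interpolation=2))
E
```

```text
0.5394044158133231
-1.19 [-0.427  0.218  0.849 -0.02   0.061  0.481]
-1.178 [-0.587 -0.416  0.432 -0.039  0.114  0.404]
-1.166 [-0.5   -0.688  0.566 -0.082  0.162  0.342]
-1.154 [-0.948 -0.268  0.797 -0.118  0.166  0.275]
-1.142 [-0.801 -0.799  0.663 -0.186  0.194  0.219]
-1.13 [-1.313 -1.098  0.552 -0.207  0.198  0.116]
-1.118 [-1.325 -0.779  0.763 -0.254  0.226  0.126]
-1.106 [-1.316 -1.024  0.267 -0.23   0.197  0.051]
-1.094 [-0.693 -0.401  0.027 -0.155  0.026  0.022]
[ 0.043  0.292  0.064  0.    -0.022  0.031]
[ 0.355 -0.265  0.177 -0.027 -0.008  0.024]
-1.0819999999999999 [-0.075  0.311  1.708  0.     1.123 -0.564] 34.8
[0.485 0.25  0.13 ] 36.0083
```

View pics/v5.png

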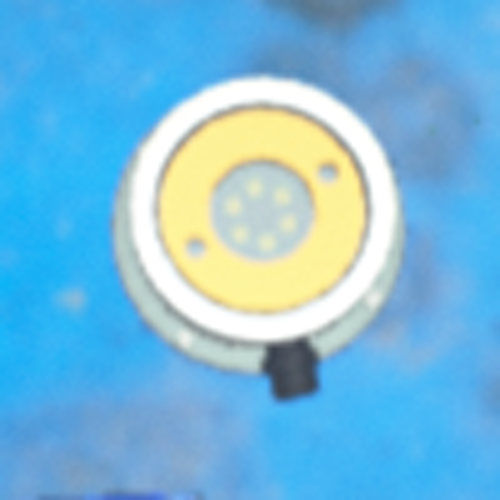

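The ring's holes now lie at (328,172) and (196,247) in the crop. That is about 0.98 rad clockwise from the start, which fits fully home. Next is putting the spanner back.

```bash
python3 - <<'E'
from h import *
np.set_printoptions(precision=4,suppress=True)
q=quat(np.pi-.105); x,y=.4850,.2513
e=servo([x,y,.07],q,.08); x+=x-e[0]; y+=.2513-e[1]
e=servo([x,y,.058],q); f0=F(8); print(e,f0)
z,f=probe(x,y,q,.0525,.0385,f0,lim=5,step=.001); o=r.get_obs(); print(z,o['ee_pos'],f,o['clock'])
E
```

```text
[0.4848 0.2512 0.0581] [-0.2348 -0.2336 -2.8164  0.0123 -0.008  -0.0049]
0.038499999999999986 [0.4848 0.2513 0.0392] [-3.1065 -1.493   9.2634 -0.3369  0.6019  0.0075] 42.0333
```

```bash
python3 - <<'E'
from h import *
np.set_printoptions(precision=4,suppress=True)
move_gripper(.060,30); r.pause(.2)
o=r.get_obs(); p=o['ee_pos']; r.movel([p[0],p[1],.16],feed=.08); 
r.movel([p[0]-.005,p[1],.16]); r.pause(.3)
o=r.get_obs(); pic=capture('wrist'); C=cam(pic,o); print(F(),o['clock'])
for t,z in dict(spanner_grip=.058,spanner=.005).items():
    print(t,[(d['xy'],round(d['p'],2),ray(C,d['xy'],z)) for d in spotter.spot_point(t,pic)[:1]])
s=capture('side')['color'][140:260,240:400]; w=pic['color'][140:320,240:400]
cv2.imwrite('pics/v6.png',np.hstack([cv2.resize(s,(400,300)),cv2.resize(w,(267,300))])[:,:,::-1])
E
```

```text
[ 0.2547 -0.0403 -0.2224 -0.0027  0.0144  0.0037] 44.925
spanner_grip [([323.7, 247.6], 0.77, array([0.484 , 0.2518, 0.058 ]))]
spanner [([323.7, 231.3], 0.76, array([0.4868, 0.2518, 0.005 ]))]
```

View pics/v6.png

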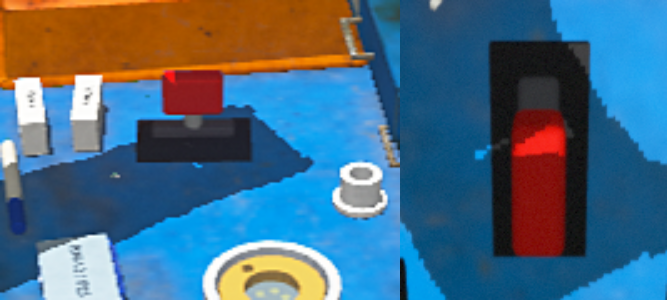

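The spanner stands upright in the stand with its head bar on the plate (side view about (193,115), wrist view about (538,150)), and the gripper is clear of it.

```bash
python3 -c "
from h import *
print(r.finish_job())"
```

```text
the job is handed in; nothing more can be done
None
```

The ring is turned home against its stop, with a peak of about 0.54 N m at the wrist; the spanner is back upright in its stand, and I handed the job in at about 45 s.

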